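# Set out the tagged mushroom blocks on their trays

## Task

First take the mouldy block off its tray and stand it upright in the black waste tub, before any tagged block goes onto a tray. Then stand the three tagged mushroom blocks upright in the middle of the green wire trays, each on the tray whose tab has the colour of its tag. Keep the blocks upright, set them down rather than drop them, and leave the two plain untagged blocks where they are.

Things in the scene. Friction and masses are not known exactly. Their poses are not given: they have to be found in the camera images.
- block_red: Loose tan, mottled cylindrical sawdust mushroom block with a red round tag (30 mm across, 4 mm thick) fixed in the middle of its top; the block is 56 mm in diameter and 68 mm tall, about 0.1 to 0.2 kg, firm and rigid (a 20 N grip is fine), standing upright on the bench at the start. Origin: centre of its underside; z along its axis, up. The tag's top is at 72 mm.
- block_yellow: Loose tan, mottled cylindrical sawdust mushroom block with a yellow round tag (30 mm across, 4 mm thick) fixed in the middle of its top; the block is 56 mm in diameter and 68 mm tall, about 0.1 to 0.2 kg, firm and rigid (a 20 N grip is fine), standing upright on the bench at the start. Origin: centre of its underside; z along its axis, up. The tag's top is at 72 mm.
- block_blue: Loose tan, mottled cylindrical sawdust mushroom block with a blue round tag (30 mm across, 4 mm thick) fixed in the middle of its top; the block is 56 mm in diameter and 68 mm tall, about 0.1 to 0.2 kg, firm and rigid (a 20 N grip is fine), standing upright on the bench at the start. Origin: centre of its underside; z along its axis, up. The tag's top is at 72 mm.
- tray_red: Fixed low tray of green wire, 110 x 110 mm, with a red tab (22 mm x 70 mm) along the middle of its +x edge. Its flat top, wire and tab alike, is 14 mm above its origin, which is the centre of the underside of the 110 mm square (tab not counted); x points towards the tab, z up.
- tray_yellow: Fixed low tray of green wire, 110 x 110 mm, with a yellow tab (22 mm x 70 mm) along the middle of its +x edge. Its flat top, wire and tab alike, is 14 mm above its origin, which is the centre of the underside of the 110 mm square (tab not counted); x points towards the tab, z up.
- tray_blue: Fixed low tray of green wire, 110 x 110 mm, with a blue tab (22 mm x 70 mm) along the middle of its +x edge. Its flat top, wire and tab alike, is 14 mm above its origin, which is the centre of the underside of the 110 mm square (tab not counted); x points towards the tab, z up.
- mouldy: Loose dark brown block with green mould patches on side and top, no tag; at the start it stands upright on one of the three trays, its centre within about 12 mm of the tray's. It is 56 mm in diameter and 68 mm tall, about 0.1 to 0.2 kg, firm and rigid (a 20 N grip is fine). Origin: centre of its underside; z along its axis, up.
- tub: Fixed round open black waste tub, 170 mm across at the rim and 50 mm high, walls 4 mm thick, inside about 156 mm across at the floor; the inner floor is 5 mm above its origin, which is the centre of its underside. z up.
- plain_a: Loose tan, mottled block of the same kind without any tag, to be left where it stands; 56 mm in diameter and 68 mm tall, about 0.1 to 0.2 kg, firm and rigid (a 20 N grip is fine), standing upright on the bench at the start. Origin: centre of its underside; z along its axis, up.
- plain_b: Loose tan, mottled block of the same kind without any tag, to be left where it stands; 56 mm in diameter and 68 mm tall, about 0.1 to 0.2 kg, firm and rigid (a 20 N grip is fine), standing upright on the bench at the start. Origin: centre of its underside; z along its axis, up.
Not all that is in view belongs to the job. Leave any purple look-alike of the block_blue alone.

How it is judged (in metres and radians):
On the way:
1. the mouldy block stands in the waste tub (horizontal distance between mouldy and tub below 0.055 m and height (world z) of mouldy below 0.02 m and angle between mouldy's own z axis and vertical below 0.2 rad and linear speed of mouldy below 0.02 m/s), for 0.2 s.
At the end, for the whole second after the job is handed in: The mouldy block stands at rest on the tub's floor (within 55 mm of its centre, upright within 0.2 rad); each tagged block stands at rest on the tray of its colour, its axis within 15 mm of the tray's centre and upright within 0.12 rad; the two plain blocks are within 20 mm of where they began (all of step 1 and horizontal distance between block_red and tray_red below 0.015 m and z of block_red in the frame of tray_red between 0.008 and 0.02 m and angle between each of block_red, block_yellow, block_blue's own z axis and vertical below 0.12 rad and linear speed of each of block_red, block_yellow, block_blue below 0.02 m/s and horizontal distance between block_yellow and tray_yellow below 0.015 m and z of block_yellow in the frame of tray_yellow between 0.008 and 0.02 m and horizontal distance between block_blue and tray_blue below 0.015 m and z of block_blue in the frame of tray_blue between 0.008 and 0.02 m and distance of each of plain_a, plain_b from where it was at the start of the episode below 0.02 m); the robot touches nothing.
It fails at once if a tagged block is set on a tray while the mouldy block is not yet in the tub (horizontal distance between mouldy and tub above 0.06 m and ((horizontal distance between block_red and tray_red below 0.07 m and z of block_red in the frame of tray_red below 0.02 m) or (horizontal distance between block_red and tray_yellow below 0.07 m and z of block_red in the frame of tray_yellow below 0.02 m) or (horizontal distance between block_red and tray_blue below 0.07 m and z of block_red in the frame of tray_blue below 0.02 m) or (horizontal distance between block_yellow and tray_red below 0.07 m and z of block_yellow in the frame of tray_red below 0.02 m) or (horizontal distance between block_yellow and tray_yellow below 0.07 m and z of block_yellow in the frame of tray_yellow below 0.02 m) or (horizontal distance between block_yellow and tray_blue below 0.07 m and z of block_yellow in the frame of tray_blue below 0.02 m) or (horizontal distance between block_blue and tray_red below 0.07 m and z of block_blue in the frame of tray_red below 0.02 m) or (horizontal distance between block_blue and tray_yellow below 0.07 m and z of block_blue in the frame of tray_yellow below 0.02 m) or (horizontal distance between block_blue and tray_blue below 0.07 m and z of block_blue in the frame of tray_blue below 0.02 m))).
It fails at once if a plain block is moved by more than 20 mm (distance of any of plain_a, plain_b from where it was at the start of the episode above 0.02 m).
It fails at once if a tagged or the mouldy block is tipped by more than about 40 degrees (angle between any of block_red, block_yellow, block_blue, mouldy's own z axis and vertical above 0.7 rad).
It fails at once if a tagged or the mouldy block is dropped (falls free of the fingers at over 0.7 m/s, about 25 mm) ((linear speed of block_red above 0.7 m/s and contact force between the fingers and block_red below 0.1 N) or (linear speed of block_yellow above 0.7 m/s and contact force between the fingers and block_yellow below 0.1 N) or (linear speed of block_blue above 0.7 m/s and contact force between the fingers and block_blue below 0.1 N) or (linear speed of mouldy above 0.7 m/s and contact force between the fingers and mouldy below 0.1 N)).
It also fails if it takes over 128 s, if anything falls off the work surface, if the arm or the gripper's body presses on something with over 40 N, if the wrist force passes 120 N, or if a joint passes its speed limit or range.

## Robot

A 6-joint arm with a two-finger parallel gripper is mounted at the origin on the work surface. World frame = base frame: x ahead of the robot, y to its left, z up, the work surface at z = 0. Lengths are in mm, angles in rad, forces in N, time in s.
With the tool pointing down it reaches from about 400 to 925 mm from the base axis. Payload 12.5 kg.
Tool frame: the origin (TCP) lies midway between the tips of the shut fingers; the grasp point (between the pads) lies 19 mm behind it; z points along the fingers, y is the line along which they close (so a half turn about z gives the same grasp; the last joint's range is limited). The gripper opens to 95 mm and grips with 3 to 60 N. Pads are 20 mm wide; open, the fingers measure 119 mm over their backs; the gripper's body (75 mm by 180 mm) begins 59 mm behind the grasp point.
Start: joints at [1.166, 0.491, 1.559, -0, 1.092, -0.106], TCP at [183.967, 597.332, 189.061] pointing down, gripper open.
Joint ranges: [-3.1, 3.1], [-0.84, 2.19], [0.05, 2.79], [-1.13, 4.28], [0.06, 2.93], [-2.69, 2.69]. Speed limits (rad/s): [2.22, 2.22, 2.79, 3.14, 3.14, 3.14].

## Interface

Orientations are given as [roll, pitch, yaw] about the fixed x, y, z axes, in that order (R = Rz(yaw) Ry(pitch) Rx(roll)).
In Python, from cell import * gives the robot as it stands.
- The arm moves only by the tool servo_tool, never from a script. Its argument "moves" is one flat list of numbers, 5 for each row, row after row: the shift along the world's x, y, z as a fraction of full scale, then the turn about the world's z as a fraction of full scale, then the opening, from 0 (shut) to 1 (fully open). A call has 1 to 12 rows; each row is the pose to reach, as a shift and turn from the pose commanded when the call began, turning the shorter way round; what a row does not reach only later rows make up. Full scale, the value 1, is 400 mm for a shift and 180 degrees for a turn. A row lasts 1/12 s, in which the tool goes at most 41.7 mm and 7.16 degrees, less where a joint would pass 70% of its speed; a pose out of reach is approached as far as the arm can. A call with a number of a shift or a turn outside -1 to 1 is refused whole. A call with a gripper value outside its range is refused whole. The fingers move at their own pace and stop on an object; the grip force is fixed at half the most. Time passes only in rows, so rows that repeat a pose let the fingers close. It gives the time, the measured TCP pose, the force, the opening and the grip force at its end, in the units of the state.
- state(): the state, without advancing time (a new reading comes with each control period).
- read_camera(name): name is "scene" or "top" or "wrist"; returns (picture, depth): 384x512x3 uint8, blue, green, red; 384x512 float32, mm along the optical axis (not along the pixel's ray), 0 where there is no reading.
- get_calibration(name): a dict with "K" (3x3 intrinsics, pixels), "k1" (the pictures are not rectified: a ray, as slopes to the right and down, at radius r is drawn at 1 + k1 r^2 times it, then the intrinsics apply), "R" (3x3) and "t" (3): a world point X has camera coordinates R X + t. Camera axes: x right, y down, z forward; pixel columns grow to the right and rows downward; lengths in mm; the calibration is good to about 2 mm. A picture is of the moment at which its call begins: read the wrist's pose just before it. get_calibration takes no time and is no camera call; for the wrist camera it gives the pose at the moment of the call.
- job_done(): hands the job in; it is judged then, once.
The state is a dict: "t": time; "joints": joint angles; "qvel": joint speeds; "tau": joint torques, N m; "eef_pos": TCP position; "tcp_rot": TCP orientation; "ft_force": force on the tool from outside, world axes, zero at the start; "moment": the same for the moment, N m; "opening": opening from 0.0 (shut) to 1.0 (fully open); "grip_force": force on a finger pad.
Only numpy, scipy, OpenCV 4.12 (cv2) and the standard library are available. Lean on these libraries where they do the work, as an engineer would, in place of code of your own. Each camera call takes 0.05 s, during which the arm holds its last target. There are 200 camera calls.

## Working session

There is one attempt and no reset: what is moved stays moved. The work goes in short steps, Python scripts to look and compute and a tool call to move; the robot and the scene stay as the last step left them, time stands still between calls to the robot, and variables do not carry over. Pictures are saved under pics/ and viewed, at most 14 in all, crops included, and the job is handed in when it is done.

Besides the shell and the picture viewer there is one more tool, called after "Emit:" as name(argument=value, ...) on one line, values as JSON. servo_tool: Moves the arm, as the interface text tells. Its arguments: {"type":"object","properties":{"moves":{"type":"array"}},"required":["moves"]}

```bash
mkdir -p pics
cat > h.py <<'E'
from cell import *
import numpy as np, cv2
def grab(n):
    c=get_calibration(n); p,d=read_camera(n); return c,p,d
def world(c,u,v,z=None,depth=None):
    K=np.array(c["K"]);k=c["k1"];R=np.array(c["R"]);t=np.array(c["t"]).ravel()
    xd=np.array([(u-K[0,2])/K[0,0],(v-K[1,2])/K[1,1]]);x=xd.copy()
    for _ in range(20): x=xd/(1+k*(x@x))
    r=np.array([x[0],x[1],1.0])
    if depth is not None: return R.T@(r*depth-t)
    o=-R.T@t; w=R.T@r
    return o+w*(z-o[2])/w[2]
E
python3 - <<'E'
from h import *
for n in("top","scene"):
    c,p,d=grab(n); np.savez(n,p=p,d=d,**{k:np.array(c[k]) for k in("K","k1","R","t")})
    cv2.imwrite(f"pics/{n}1.png",cv2.resize(p,(800,600),interpolation=cv2.INTER_CUBIC)); print(n,-np.array(c["R"]).T@np.array(c["t"]).ravel(),c["K"],c["k1"])
print(state())
E
```

```text
top [ 449.33371143   -2.2295669  1150.38343846] [[354.06636606   0.         257.96579561]
 [  0.         354.06636606 191.82372869]
 [  0.           0.           1.        ]] -0.06005506725506656
scene [914.60677239 612.93933707 884.87078939] [[465.4251321    0.         252.85171845]
 [  0.         465.4251321  187.07253591]
 [  0.           0.           1.        ]] 0.052603309550267624
{'t': 0.1, 'joints': array([ 1.16638411e+00,  4.91512081e-01,  1.55937175e+00,  1.90690522e-06,
        1.09169980e+00, -1.05590189e-01]), 'qvel': array([ 0.00086272, -0.00029644, -0.00243055,  0.00054463,  0.00077764,
        0.00091302]), 'tau': array([ 2.73419777e-03, -6.13625479e+01, -2.58604449e+01,  6.94565987e-02,
        4.69378126e-02, -2.12456638e-05]), 'eef_pos': array([183.87704742, 597.09721594, 188.51801325]), 'tcp_rot': array([-3.14060737e+00, -1.06125933e-04,  2.84276969e+00]), 'ft_force': array([ 0.98286431,  1.06048811, -0.32307968]), 'moment': array([ 0.00494981, -0.0144484 , -0.01883788]), 'grip_force': 0.0, 'opening': 0.9998238553666949}
```

View pics/top1.png

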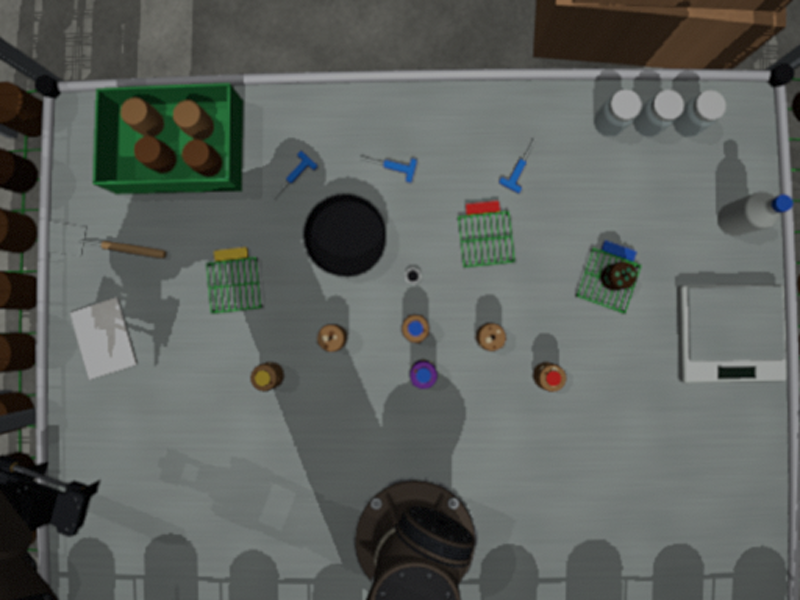

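View pics/scene1.png

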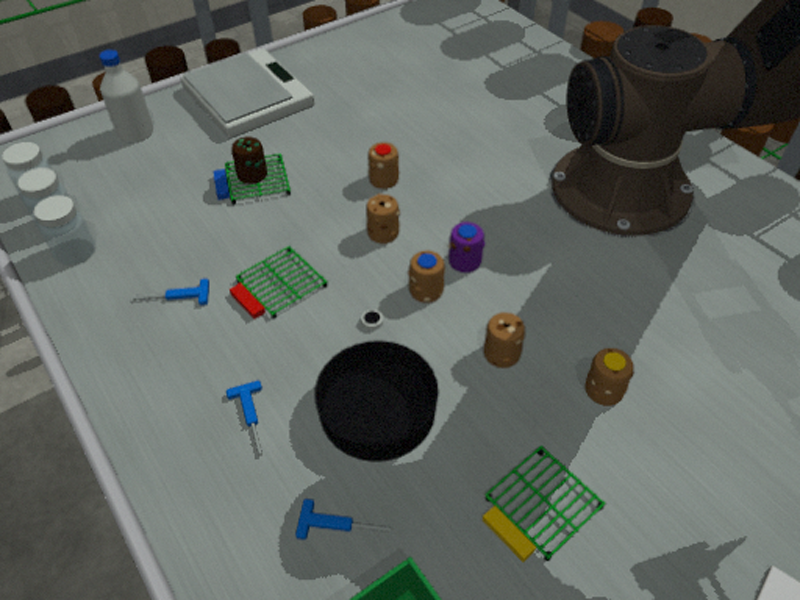

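Top view (800x600): yellow tag (262,377), plain (332,337), tan with blue tag (415,327), purple look-alike (423,375), plain (491,337), red tag (551,377). The mouldy block is at (619,275) on the blue tray, and the tub is at (345,235). The other brown blocks are in the crate, around (140-200,115-155). The blue tag could be either (415,327), which is tan, or (423,375), which is purple, so I choose the tan one. The mouldy block is (619,275), not one in the crate.

Run:
```python
from h import *
for n in("top","scene"):
    f=np.load(n+".npz");c={k:f[k] for k in("K","k1","R","t")};p,d=f["p"],f["d"].astype(float)
    K=c["K"];vv,uu=np.mgrid[:384,:512]
    D=np.c_[(uu.ravel()-K[0,2])/K[0,0],(vv.ravel()-K[1,2])/K[1,1]]
    x=D.copy()
    for _ in range(20): x=D/(1+float(c["k1"])*(x**2).sum(1,keepdims=True))
    P=((np.c_[x,np.ones(len(x))]*d.reshape(-1,1))-c["t"].ravel())@c["R"]
    P=P.reshape(384,512,3)
    hsv=cv2.cvtColor(p,cv2.COLOR_BGR2HSV)
    print(n,"bench z",np.median(P[150:260,150:350,2]))
    m=((P[...,2]>58)&(P[...,2]<95)&(d>0)&(P[...,0]>200)&(P[...,0]<900)).astype(np.uint8)
    k,l,s,ce=cv2.connectedComponentsWithStats(m)
    for i in range(1,k):
        if 40<s[i,4]<900:
            q=l==i; z=np.percentile(P[q][:,2],80); b=q&(abs(P[...,2]-z)<6)
            Q=P[b][:,:2].astype(np.float32); (cx,cy),r=cv2.minEnclosingCircle(Q)
            print("blk",ce[i].round(1),s[i,4],Q.mean(0).round(1),"circ",round(cx,1),round(cy,1),round(r,1),"z",round(z,1))
    g=((hsv[...,0]>45)&(hsv[...,0]<75)&(hsv[...,1]>90)&(P[...,2]<30)&(P[...,2]>-10)).astype(np.uint8)
    g=cv2.morphologyEx(g,cv2.MORPH_CLOSE,np.ones((7,7)));k,l,s,ce=cv2.connectedComponentsWithStats(g)
    for i in range(1,k):
        if s[i,4]>300:
            v,u=np.where(l==i); W=np.array([world(c,a,b,14)[:2] for a,b in zip(u,v)],np.float32)
            print("tray",ce[i].round(1),s[i,4],cv2.minAreaRect(W))
    # tub: rim
    m=((P[...,2]>42)&(P[...,2]<60)&(p.max(2)<45)&(P[...,0]>300)).astype(np.uint8)
    v,u=np.where(m); W=P[v,u]; W=W[(abs(W[:,1]-95)<150)&(W[:,0]<800)]
    if len(W): print("tub",len(W),cv2.minEnclosingCircle(W[:,:2].astype(np.float32)))
    cv2.imwrite(f"pics/{n}crop.png",cv2.resize(p[120:260,120:440] if n=="top" else p[60:360,80:400],(800,350) if n=="top" else (640,600),interpolation=cv2.INTER_CUBIC))
```

```text
top bench z 0.16148905984214623
blk [392.6  74.1] 167 [ 854.5 -402.3] circ 867.1 -416.5 29.2 z 83.2
blk [419.1  73.9] 169 [ 853.7 -489.1] circ 867.2 -499.8 29.6 z 84.1
blk [445.1  73.6] 184 [ 858.4 -571. ] circ 868.5 -583.5 28.8 z 82.0
blk [87.8 73.3] 323 [877.  557.4] circ 879.2 559.3 28.6 z 87.4
blk [120.9  74.3] 328 [869.6 448.6] circ 870.0 449.3 28.8 z 87.0
blk [96.  96.6] 340 [799.8 528.3] circ 800.9 529.5 29.3 z 87.3
blk [126.6  99. ] 329 [789.1 429.3] circ 789.2 430.4 29.3 z 87.3
blk [473.9 138.1] 158 [ 651. -652.] circ 657.4 -667.0 34.9 z 88.4
blk [397.4 175.9] 274 [ 538.4 -409.7] circ 538.7 -409.5 27.6 z 82.9
blk [264.9 209.6] 244 [439.7  -3. ] circ 439.4 -2.8 26.0 z 71.3
blk [211.7 215.7] 249 [421.7 160.8] circ 421.9 161.5 26.6 z 68.9
blk [314.3 215.1] 248 [ 421.3 -153.5] circ 420.1 -154.1 26.7 z 69.0
blk [270.2 239.3] 255 [347.8 -18.1] circ 347.7 -17.9 26.1 z 71.2
blk [168.6 241.2] 248 [343.9 295.2] circ 343.3 295.6 26.6 z 71.3
blk [353.2 241.3] 258 [ 339.  -271.2] circ 339.5 -272.1 26.8 z 71.0
tray [108.  95.] 2411 ((830.97314453125, 503.18994140625), (203.74325561523438,
[... 1180 characters left out ...]
1
blk [391.8 233.8] 467 [344.1 297.7] circ 342.5 297.0 26.6 z 71.4
blk [254.6 372.3] 549 [755.3 373.8] circ 768.8 387.4 48.7 z 90.4
tray [165.5 114.8] 631 ((531.1956787109375, -405.03314208984375), (113.37445831298828, 107.86115264892578), 69.22294616699219)
tray [179.4 178.7] 1337 ((619.517822265625, -151.5283966064453), (107.75146484375, 112.17923736572266), 6.348965167999268)
tray [253.5 239. ] 418 ((569.6171264648438, 114.19923400878906), (51.38893127441406, 128.34573364257812), 16.51792335510254)
tray [348.3 320.3] 2835 ((530.86083984375, 374.07598876953125), (109.96084594726562, 107.85198974609375), 5.734344482421875)
tub 622 ((535.3758544921875, 81.07730102539062), 191.00498962402344)
```

View pics/topcrop.png

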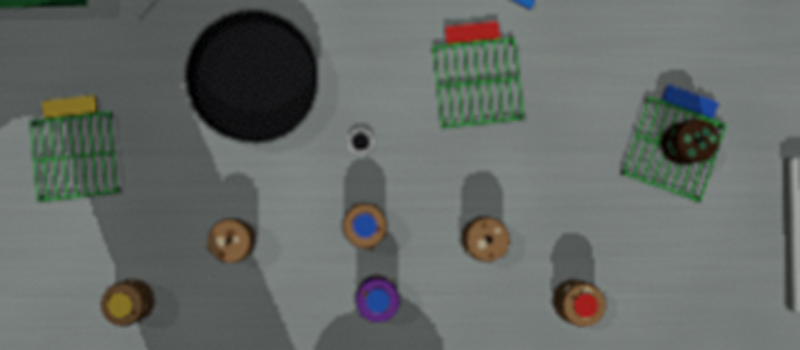

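The crop confirms it: the blue tag on tan is at (364,225) and the purple one at (377,300). The mouldy block is at (690,141) on the blue tray, and the tub centre is at (252,75). I'll start moving at height.

Emit:
servo_tool(moves=[0.08,-0.1,0,0,1,0.16,-0.2,0,0,1,0.24,-0.3,0,0,1,0.32,-0.4,0,0,1,0.4,-0.5,0,0,1,0.47,-0.6,0,0,1,0.54,-0.7,0,0,1,0.6,-0.78,0,0,1,0.66,-0.85,0,0,1,0.72,-0.92,0,0,1,0.78,-0.99,0,0,1,0.79,-1,0,0,1])

```text
t: 1.1
eef_pos: [494.4, 203.0, 189.0]
tcp_rot: [3.142, -0.0, 2.843]
ft_force: [0.8, 2.1, -0.2]
opening: 1.0
grip_force: 0.0
```

Run:
```python
from h import *
f=np.load("scene.npz");c={k:f[k] for k in("K","k1","R","t")}
g=np.load("top.npz");ct={k:g[k] for k in("K","k1","R","t")}
s=1.5625
t=lambda c,U,V,z:world(c,(U+.5)/s-.5,(V+.5)/s-.5,z)[:2].round(1)
print([t(ct,*q,50) for q in((304,235),(386,235),(345,194),(345,276))])
print([t(c,*q,50) for q in((316,391),(438,391),(377,342),(377,440))])
```

```text
[array([627.1, 217.4]), array([624.9,  52.1]), array([709.3, 134.3]), array([543.4, 134.7])]
[array([693.7,  90.1]), array([557.8, 186.3]), array([578.9,  68.6]), array([667.7, 200.8])]
```

Emit:
servo_tool(moves=[0.02,-0.1,0,0,1,0.03,-0.2,0,0,1,0.04,-0.3,0,0,1,0.05,-0.4,0,0,1,0.06,-0.5,0,0,1,0.07,-0.6,0,0,1,0.08,-0.7,0,0,1,0.09,-0.8,0,0,1,0.095,-0.9,0,0,1,0.095,-0.98,0,0,1,0.095,-1,0,0,1,0.095,-1,0,0,1])

```text
t: 2.1
eef_pos: [531.2, -197.0, 188.5]
tcp_rot: [3.141, -0.001, 2.84]
ft_force: [-0.4, 0.5, -0.0]
opening: 1.004
grip_force: 0.0
```

Emit:
servo_tool(moves=[0,-0.1,0,0,1,0,-0.2,0,0,1,0,-0.3,0,0,1,0,-0.4,0,0,1,0,-0.48,0,0,1,0,-0.515,0,0,1,0,-0.515,0,0,1,0,-0.515,0,0,1])

```text
t: 2.77
eef_pos: [531.8, -399.6, 188.6]
tcp_rot: [3.141, -0.001, 2.843]
ft_force: [0.6, -0.1, -0.6]
opening: 1.004
grip_force: 0.0
```

Emit:
servo_tool(moves=[0.016,-0.026,-0.05,0,1,0.016,-0.026,-0.11,0,1,0.016,-0.026,-0.18,0,1,0.016,-0.026,-0.25,0,1,0.016,-0.026,-0.31,0,1,0.016,-0.026,-0.35,0,1,0.016,-0.026,-0.36,0,1,0.016,-0.026,-0.36,0,1])

```text
t: 3.43
eef_pos: [538.2, -409.3, 44.5]
tcp_rot: [3.14, -0.002, 2.845]
ft_force: [-0.3, 0.0, 0.2]
opening: 0.998
grip_force: 0.0
```

Emit:
servo_tool(moves=[0,0,0,0,0.3,0,0,0,0,0.3,0,0,0,0,0.3,0,0,0,0,0.3,0,0,0,0,0.3,0,0,0,0,0.3,0,0,0,0,0.3,0,0,0,0,0.3,0,0,0,0,0.3,0,0,0,0,0.3])

```text
t: 4.27
eef_pos: [538.0, -411.6, 45.3]
tcp_rot: [-3.142, 0.0, 2.843]
ft_force: [-0.2, -0.3, 3.5]
opening: 0.585
grip_force: 30.0
```

Emit:
servo_tool(moves=[0,0,0.03,0,0.3,0,0,0.09,0,0.3,0,0,0.16,0,0.3,0,0,0.23,0,0.3,0,0.01,0.28,0,0.3,0.01,0.05,0.3,0,0.3,0.02,0.11,0.3,0,0.3,0.03,0.18,0.3,0,0.3,0.05,0.26,0.3,0,0.3,0.07,0.34,0.3,0,0.3,0.09,0.42,0.3,0,0.3,0.1,0.5,0.3,0,0.3])

```text
t: 5.27
eef_pos: [578.0, -208.8, 164.6]
tcp_rot: [3.141, -0.001, 2.843]
ft_force: [0.1, 0.6, -0.9]
opening: 0.583
grip_force: 30.0
```

Emit:
servo_tool(moves=[0.01,0.08,0,0,0.3,0.03,0.17,0,0,0.3,0.04,0.26,0,0,0.3,0.06,0.35,0,0,0.3,0.08,0.44,0,0,0.3,0.09,0.53,0,0,0.3,0.1,0.62,0,0,0.3,0.11,0.7,0,0,0.3,0.12,0.77,0,0,0.3,0.12,0.82,0,0,0.3,0.12,0.85,0,0,0.3,0.12,0.86,0,0,0.3])

```text
t: 6.27
eef_pos: [625.1, 134.7, 164.6]
tcp_rot: [-3.141, -0.001, 2.845]
ft_force: [-0.5, 0.5, -1.1]
opening: 0.578
grip_force: 30.0
```

Emit:
servo_tool(moves=[0,0,-0.04,0,0.3,0,0,-0.1,0,0.3,0,0,-0.16,0,0.3,0,0,-0.21,0,0.3,0,0,-0.25,0,0.3,0,0,-0.28,0,0.3,0,0,-0.3,0,0.3,0,0,-0.31,0,0.3,0,0,-0.316,0,0.3,0,0,-0.319,0,0.3,0,0,-0.319,0,0.3])

```text
t: 7.18
eef_pos: [626.2, 132.5, 37.9]
tcp_rot: [3.141, 0.001, 2.843]
ft_force: [0.7, 0.9, -0.4]
opening: 0.58
grip_force: 30.0
```

Emit:
servo_tool(moves=[0,0,0,0,0.75,0,0,0,0,0.85,0,0,0,0,0.85,0,0,0,0,0.85,0,0,0,0,0.85,0,0,0.04,0,0.85,0,0,0.12,0,0.85,0,0,0.2,0,0.85,0,0,0.28,0,1,0,0,0.34,0,1,0,0,0.36,0,1,0,0,0.36,0,1])

```text
t: 8.18
eef_pos: [626.7, 132.6, 183.5]
tcp_rot: [3.14, 0.003, 2.843]
ft_force: [0.3, 0.3, 0.6]
opening: 0.992
grip_force: 0.0
```

Emit:
servo_tool(moves=[-0.07,0.04,0,0,1,-0.15,0.09,0,0,1,-0.24,0.14,0,0,1,-0.33,0.19,0,0,1,-0.42,0.24,0,0,1,-0.5,0.29,0,0,1,-0.58,0.33,0,0,1,-0.64,0.37,0,0,1,-0.69,0.4,0,0,1,-0.707,0.408,0,0,1,-0.707,0.408,0,0,1,-0.707,0.408,0,0,1])

```text
t: 9.18
eef_pos: [343.4, 295.5, 180.8]
tcp_rot: [-3.141, -0.0, 2.844]
ft_force: [-0.1, -0.1, 0.3]
opening: 1.0
grip_force: 0.0
```

Run:
```python
from h import *
c,p,d=grab("scene"); cv2.imwrite("pics/s2.png",cv2.resize(p,(800,600),interpolation=cv2.INTER_CUBIC))
print(state()["eef_pos"],world(c,235,250,depth=d[250,235]))
```

```text
[343.87980969 295.33510507 180.89637502] [643.81289277 143.71033662  72.60982451]
```

View pics/s2.png

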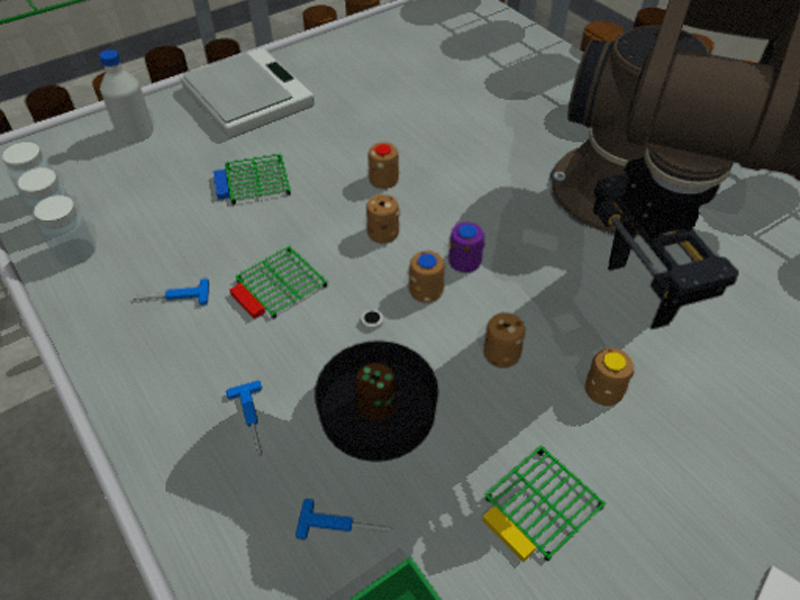

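The mouldy block stands upright in the tub at (375,390), and the gripper is above the yellow block. I'll descend and grip.

Emit:
servo_tool(moves=[0,0,-0.05,0,1,0,0,-0.12,0,1,0,0,-0.2,0,1,0,0,-0.27,0,1,0,0,-0.33,0,1,0,0,-0.365,0,1,0,0,-0.375,0,1,0,0,-0.375,0,0.8,0,0,-0.375,0,0.3,0,0,-0.375,0,0.3,0,0,-0.375,0,0.3,0,0,-0.375,0,0.3])

```text
t: 10.23
eef_pos: [343.6, 295.9, 32.2]
tcp_rot: [3.14, 0.001, 2.843]
ft_force: [0.8, 0.2, -0.1]
opening: 0.704
grip_force: 0.0
```

Emit:
servo_tool(moves=[0,0,0,0,0.3,0,0,0,0,0.3,0,0,0,0,0.3,0,0,0,0,0.3,0,0,0,0,0.3])

```text
t: 10.65
eef_pos: [343.4, 295.9, 31.8]
tcp_rot: [3.141, 0.001, 2.843]
ft_force: [0.1, 0.2, 6.3]
opening: 0.584
grip_force: 30.0
```

Emit:
servo_tool(moves=[0,0,0.03,0,0.3,0,0,0.09,0,0.3,0,0,0.15,0,0.3,0.03,0.01,0.19,0,0.3,0.09,0.04,0.2,0,0.3,0.17,0.07,0.2,0,0.3,0.25,0.1,0.2,0,0.3,0.33,0.14,0.2,0,0.3,0.4,0.17,0.2,0,0.3,0.45,0.187,0.2,0,0.3,0.468,0.194,0.2,0,0.3,0.468,0.194,0.2,0,0.3])

```text
t: 11.65
eef_pos: [531.0, 373.2, 110.5]
tcp_rot: [-3.141, -0.001, 2.842]
ft_force: [-0.6, -0.2, -0.5]
opening: 0.587
grip_force: 30.0
```

Emit:
servo_tool(moves=[0,0,0,0,0.3,0,0,-0.03,0,0.3,0,0,-0.07,0,0.3,0,0,-0.11,0,0.3,0,0,-0.14,0,0.3,0,0,-0.155,0,0.3,0,0,-0.162,0,0.3,0,0,-0.164,0,0.3,0,0,-0.164,0,0.3])

```text
t: 12.4
eef_pos: [530.4, 373.3, 46.2]
tcp_rot: [3.141, 0.0, 2.843]
ft_force: [-0.6, -0.0, -0.8]
opening: 0.578
grip_force: 30.0
```

Next I'll release and rise, then travel to the blue block at (439.5,-2.5), passing at height.

Emit:
servo_tool(moves=[0,0,0,0,0.75,0,0,0,0,0.9,0,0,0,0,0.9,0,0,0,0,0.9,0,0,0,0,0.9,0,0,0.04,0,0.9,0,0,0.12,0,0.9,0,0,0.2,0,1,0,0,0.27,0,1,0,0,0.3,0,1,0,-0.03,0.31,0,1,-0.01,-0.1,0.31,0,1])

```text
t: 13.4
eef_pos: [526.6, 334.2, 169.8]
tcp_rot: [3.14, 0.001, 2.845]
ft_force: [1.0, 0.2, 0.2]
opening: 0.998
grip_force: 0.0
```

Emit:
servo_tool(moves=[-0.02,-0.1,0,0,1,-0.04,-0.2,0,0,1,-0.06,-0.3,0,0,1,-0.08,-0.4,0,0,1,-0.1,-0.5,0,0,1,-0.13,-0.6,0,0,1,-0.16,-0.69,0,0,1,-0.19,-0.77,0,0,1,-0.21,-0.82,0,0,1,-0.218,-0.84,0,0,1,-0.218,-0.84,0,0,1,-0.218,-0.84,0,0,1])

```text
t: 14.4
eef_pos: [439.1, -2.6, 169.4]
tcp_rot: [3.141, -0.001, 2.842]
ft_force: [0.6, -0.4, -0.4]
opening: 1.001
grip_force: 0.0
```

Emit:
servo_tool(moves=[0,0,-0.05,0,1,0,0,-0.12,0,1,0,0,-0.2,0,1,0,0,-0.27,0,1,0,0,-0.32,0,1,0,0,-0.34,0,1,0,0,-0.346,0,1,0,0,-0.346,0,0.8,0,0,-0.346,0,0.3,0,0,-0.346,0,0.3,0,0,-0.346,0,0.3,0,0,-0.346,0,0.3])

```text
t: 15.4
eef_pos: [439.6, -2.8, 32.2]
tcp_rot: [3.141, 0.002, 2.843]
ft_force: [-0.6, -0.7, 0.2]
opening: 0.706
grip_force: 0.0
```

Emit:
servo_tool(moves=[0,0,0,0,0.3,0,0,0,0,0.3,0,0,0,0,0.3,0,0,0,0,0.3,0,0,0,0,0.3])

```text
t: 15.82
eef_pos: [439.4, -2.8, 31.8]
tcp_rot: [3.141, 0.001, 2.843]
ft_force: [0.3, -0.4, 6.3]
opening: 0.581
grip_force: 30.0
```

Emit:
servo_tool(moves=[0,0,0.03,0,0.3,0,0,0.09,0,0.3,0,0,0.16,0,0.3,0,0,0.23,0,0.3,0.01,-0.01,0.28,0,0.3,0.02,-0.05,0.3,0,0.3,0.04,-0.11,0.3,0,0.3,0.06,-0.18,0.3,0,0.3,0.08,-0.26,0.3,0,0.3,0.1,-0.34,0.3,0,0.3,0.12,-0.42,0.3,0,0.3,0.14,-0.5,0.3,0,0.3])

```text
t: 16.82
eef_pos: [495.1, -204.3, 151.2]
tcp_rot: [3.141, -0.001, 2.843]
ft_force: [1.1, 0.9, -0.5]
opening: 0.581
grip_force: 30.0
```

Emit:
servo_tool(moves=[0.01,-0.08,0,0,0.3,0.03,-0.16,0,0,0.3,0.05,-0.24,0,0,0.3,0.07,-0.32,0,0,0.3,0.08,-0.39,0,0,0.3,0.088,-0.45,0,0,0.3,0.092,-0.49,0,0,0.3,0.092,-0.505,0,0,0.3,0.092,-0.505,0,0,0.3,0.092,-0.505,0,0,0.3])

```text
t: 17.65
eef_pos: [531.6, -403.9, 151.0]
tcp_rot: [3.141, -0.001, 2.843]
ft_force: [0.3, 0.6, -1.9]
opening: 0.585
grip_force: 30.0
```

Emit:
servo_tool(moves=[0,-0.002,-0.04,0,0.3,0,-0.002,-0.09,0,0.3,0,-0.002,-0.15,0,0.3,0,-0.002,-0.2,0,0.3,0,-0.002,-0.235,0,0.3,0,-0.002,-0.252,0,0.3,0,-0.002,-0.26,0,0.3,0,-0.002,-0.2625,0,0.3,0,-0.002,-0.2625,0,0.3])

```text
t: 18.4
eef_pos: [532.4, -405.4, 47.3]
tcp_rot: [-3.141, 0.001, 2.843]
ft_force: [0.0, 0.0, -1.3]
opening: 0.581
grip_force: 30.0
```

Emit:
servo_tool(moves=[0,0,0,0,0.75,0,0,0,0,0.9,0,0,0,0,0.9,0,0,0,0,0.9,0,0,0,0,0.9,0,0,0.04,0,0.9,0,0,0.12,0,0.9,0,0,0.2,0,1,0,0,0.27,0,1,0,0,0.3,0,1,0,0,0.31,0,1,0,0,0.31,0,1])

```text
t: 19.4
eef_pos: [532.0, -405.5, 170.7]
tcp_rot: [-3.141, 0.001, 2.843]
ft_force: [0.3, 0.1, 0.4]
opening: 0.999
grip_force: 0.0
```

Emit:
servo_tool(moves=[-0.07,0.05,0,0,1,-0.15,0.1,0,0,1,-0.23,0.16,0,0,1,-0.31,0.22,0,0,1,-0.39,0.27,0,0,1,-0.45,0.31,0,0,1,-0.481,0.336,0,0,1,-0.481,0.336,0,0,1,-0.481,0.336,0,0,1])

```text
t: 20.15
eef_pos: [339.3, -271.0, 169.8]
tcp_rot: [3.141, -0.001, 2.842]
ft_force: [0.7, -0.8, 0.3]
opening: 0.999
grip_force: 0.0
```

Emit:
servo_tool(moves=[0,0,-0.05,0,1,0,0,-0.12,0,1,0,0,-0.2,0,1,0,0,-0.27,0,1,0,0,-0.32,0,1,0,0,-0.342,0,1,0,0,-0.348,0,1,0,0,-0.348,0,1])

```text
t: 20.82
eef_pos: [339.9, -271.4, 30.7]
tcp_rot: [3.141, -0.001, 2.843]
ft_force: [-0.3, 0.3, 0.2]
opening: 1.003
grip_force: 0.0
```

Emit:
servo_tool(moves=[0,0,0,0,0.3,0,0,0,0,0.3,0,0,0,0,0.3,0,0,0,0,0.3,0,0,0,0,0.3,0,0,0,0,0.3,0,0,0,0,0.3,0,0,0,0,0.3,0,0,0,0,0.3,0,0,0,0,0.3])

```text
t: 21.65
eef_pos: [339.7, -271.3, 31.5]
tcp_rot: [-3.141, 0.001, 2.843]
ft_force: [-0.6, 0.3, 6.7]
opening: 0.581
grip_force: 30.0
```

Emit:
servo_tool(moves=[0,0,0.03,0,0.3,0,0,0.09,0,0.3,0,0,0.16,0,0.3,0,0,0.23,0,0.3,0.01,0,0.28,0,0.3,0.05,0.02,0.3,0,0.3,0.11,0.05,0.3,0,0.3,0.18,0.08,0.3,0,0.3,0.26,0.11,0.3,0,0.3,0.34,0.14,0.3,0,0.3,0.41,0.17,0.3,0,0.3,0.48,0.2,0.3,0,0.3])

```text
t: 22.65
eef_pos: [532.7, -190.0, 150.8]
tcp_rot: [3.141, -0.001, 2.843]
ft_force: [-0.0, -0.5, -1.2]
opening: 0.579
grip_force: 30.0
```

Emit:
servo_tool(moves=[0.07,0.03,0,0,0.3,0.14,0.06,0,0,0.3,0.19,0.085,0,0,0.3,0.22,0.097,0,0,0.3,0.222,0.098,0,0,0.3,0.222,0.098,0,0,0.3,0.222,0.098,0,0,0.3])

```text
t: 23.23
eef_pos: [619.4, -152.1, 150.8]
tcp_rot: [3.142, -0.001, 2.843]
ft_force: [0.1, 0.3, -0.5]
opening: 0.582
grip_force: 30.0
```

Emit:
servo_tool(moves=[0.002,0,-0.04,0,0.3,0.002,0,-0.09,0,0.3,0.002,0,-0.15,0,0.3,0.002,0,-0.2,0,0.3,0.002,0,-0.235,0,0.3,0.002,0,-0.252,0,0.3,0.002,0,-0.26,0,0.3,0.002,0,-0.2625,0,0.3,0.002,0,-0.2625,0,0.3])

```text
t: 23.98
eef_pos: [621.3, -152.2, 47.0]
tcp_rot: [3.142, 0.001, 2.842]
ft_force: [0.1, 0.0, -1.8]
opening: 0.579
grip_force: 30.0
```

Emit:
servo_tool(moves=[0,0,0,0,0.75,0,0,0,0,0.9,0,0,0,0,0.9,0,0,0,0,0.9,0,0,0,0,0.9,0,0,0.04,0,0.9,0,0,0.12,0,0.9,0,0,0.2,0,1,0,0,0.27,0,1,0,0,0.33,0,1,0,0,0.36,0,1,0,0,0.36,0,1])

```text
t: 24.98
eef_pos: [622.3, -152.3, 193.5]
tcp_rot: [-3.141, 0.005, 2.843]
ft_force: [0.0, 0.3, -1.1]
opening: 1.0
grip_force: 0.0
```

Emit:
servo_tool(moves=[-0.05,0,0,0,1,-0.12,0,0,0,1,-0.2,0,0,0,1,-0.28,0,0,0,1,-0.36,0,0,0,1,-0.42,0,0,0,1,-0.44,0,0,0,1,-0.44,0,0,0,1,-0.44,0,0,0,1])

```text
t: 25.73
eef_pos: [445.9, -152.2, 190.1]
tcp_rot: [3.141, 0.0, 2.842]
ft_force: [0.2, -0.1, 0.4]
opening: 1.0
grip_force: 0.0
```

Run:
```python
from h import *
c,p,d=grab("scene"); cv2.imwrite("pics/s3.png",cv2.resize(p,(800,600),interpolation=cv2.INTER_CUBIC))
hsv=cv2.cvtColor(p,cv2.COLOR_BGR2HSV)
# tag centres: small saturated discs at z=86
for n,(lo,hi) in {"red":(0,5),"yellow":(22,30),"blue":(105,120)}.items():
    m=((hsv[...,0]>=lo)&(hsv[...,0]<=hi)&(hsv[...,1]>170)&(hsv[...,2]>90)).astype(np.uint8)
    k,l,s,ce=cv2.connectedComponentsWithStats(m)
    for i in range(1,k):
        if s[i,4]>30: print(n,ce[i].round(1),s[i,4],world(c,*ce[i],86)[:2].round(1))
```

```text
red [176.1 158.1] 83 [ 619.  -151.9]
red [157.2 191.1] 182 [704.8 -83.5]
yellow [354. 301.] 202 [528.7 373.8]
yellow [325.1 341. ] 462 [623.1 401.4]
blue [69.  34.8] 62 [ 629.2 -832.5]
blue [160.4  92. ] 56 [ 529.6 -405.2]
blue [141.  116.3] 112 [ 619.5 -342.1]
blue [298.8 147.5] 73 [354.6  -8.5]
blue [121.7 186.8] 130 [ 764.9 -141.9]
blue [159.8 258.2] 110 [782.6  80.2]
blue [204.6 333. ] 223 [789.2 267. ]
```

View pics/s3.png

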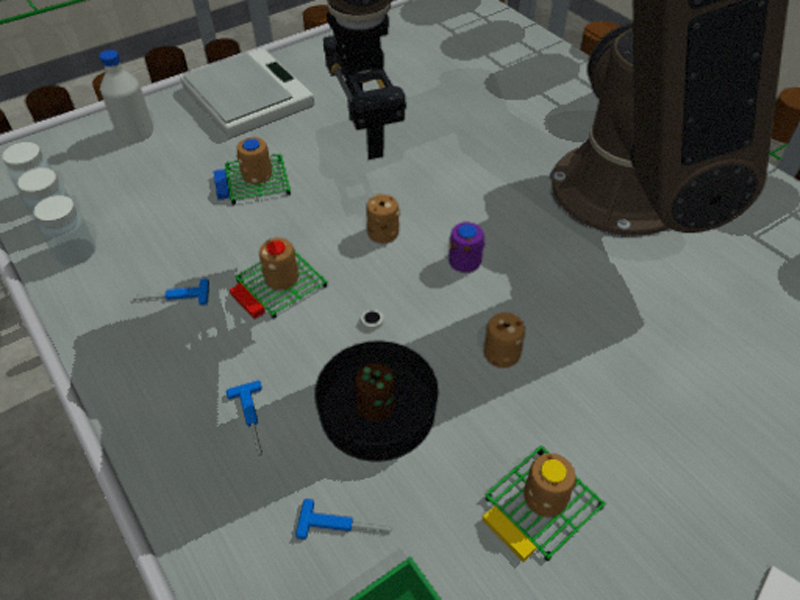

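All three tagged blocks stand centred on their own trays: red (276,247), blue (250,145), yellow (553,471). The measured tag centres are within about 3 mm of the tray centres. The mouldy block is upright in the tub at (376,390), the plain blocks haven't moved, and the gripper is clear.

```bash
python3 -c "
from cell import *
print(job_done())"
```

```text
the job is handed in; nothing more can be done
None
```

The job is handed in (no verdict came back): the mouldy block is upright in the tub, the red, yellow and blue blocks each stand within about 3 mm of the centre of their own tray, and the plain and purple blocks were left alone.

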